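# Lock a fresh filter cartridge into the bench fume extractor

### The job

Fit the filter cartridge into the port on top of the solder fume extractor: set its two lugs in the two entry slots, press it down gently against the spring, turn it a quarter turn clockwise (seen from above) as far as it goes and let it spring up into its lock, then let go of it. Do not force the mount, and leave the other things on the bench where they are.

Things in the scene. Friction and masses are not known exactly. Their poses are not given: they have to be found in the camera images.
- cartridge_grip (a point): Where to grip the loose grey plastic filter cartridge (0.11 to 0.2 kg), which stands upright on the bench: on its axis, 58 mm above its underside, z up. A straight wing grip, 14 mm thick (y) and 46 mm long (x), runs from 36 to 76 mm above the underside, on a round body 50 mm across and 36 mm high, whose bottom 4 mm taper to 44 mm across.
- lug (a point): Centre of one of the cartridge's two lugs, 29 mm from its axis on its +x side, in line with the wing; the other is opposite (the cartridge is the same after a half turn). A lug reaches 33 mm from the axis, is 10 mm wide and 6 mm high, from 4 to 10 mm above the underside.
- port (a point): Nominal centre of the mouth of the bayonet port (aluminium collar 82 mm across, bore 53 mm) on the extractor; z up, 120 mm above the bench. The hand-clamped collar itself stands up to 2.5 mm off this point in x and y, 4 mm higher or lower, and up to 0.25 rad turned, different each time: feel for it. Over 50 N (all touching points summed) of the cartridge on the extractor breaks it.
- slot (a point): Nominal top of an entry slot, at mouth level, 30 mm from the port's axis on its +x side; the other is opposite (either lug fits either). Slots are 15 mm wide and reach 35 mm out; beside them the lugs rest on the rim. From each a channel leads a quarter turn clockwise seen from above (yaw decreasing) under a 16 mm thick ledge; the other way is blocked.
- plate_top (a point): Nominal top of the sprung steel plate in the port, unpressed, 12 mm below the mouth. It resists with 2 N at first and 0.7 N more per mm. The lugs pass under the ledge once the cartridge's underside is 26 mm below the collar's mouth (11.8 N of spring, less the cartridge's weight); at 28.5 mm (13.5 N) the lugs meet the rigid channel floor.
- lock (a point): Mouth-level nominal point over one lock pocket, 30 mm from the port's axis on its -y side, where the lugs of a turned cartridge end at a stop (2.5 mm of play). The ledge there is only 7 mm thick: eased off, the spring lifts the cartridge 9 mm into the pocket and it cannot turn back. Locked, its underside is 17 mm below the collar's mouth, its grip point 41 mm above it.
- extractor: The fume extractor, fixed to the bench: grey box 150 x 150 x 82 mm with the port in the middle of its top; origin at the centre of its underside, same axes as the port.
- cartridge: The filter cartridge; origin at the centre of its underside, axes as its grip point.
- spool: bare solder spool, standing, 52 mm across, 46 mm high (origin: underside centre); bystander
- jar: amber flux jar with black lid, 48 mm across, 50 mm high (origin: underside centre); bystander
- solvent: white round bottle, 54 mm across, 130 mm high (origin: underside centre); bystander
- screwdriver: screwdriver, 170 mm long, lying; bystander
- phone: opened phone, 145 x 70 x 8 mm, lying; bystander

How it is judged:
On the way, in this order (a step that is already met when the one before it is completed fails the run):
1. the cartridge stands in the port with its lugs in the entry slots (z of cartridge_grip in the frame of port below 0.0495 m and horizontal distance between cartridge_grip and port below 0.006 m and angle between the x axis of cartridge_grip and the x axis of port, either way round below 0.45 rad).
2. the cartridge is pressed in against the spring, to below the ledges (z of cartridge_grip in the frame of port below 0.0365 m and horizontal distance between cartridge_grip and port below 0.006 m), for 0.1 s.
At the end, for the whole second after the job is handed in: The cartridge is locked in the port: sprung up into the pockets (grip point 36.3 to 46.5 mm above the nominal mouth), within 0.4 rad of a quarter turn from the nominal slots, within 6 mm of the nominal axis, upright within 0.06 rad, at rest and released (z of cartridge_grip in the frame of port between 0.0363 and 0.0465 m and horizontal distance between cartridge_grip and port below 0.006 m and angle between the x axis of cartridge_grip and the y axis of port, either way round below 0.4 rad and angle between cartridge_grip's own z axis and vertical below 0.06 rad and linear speed of cartridge below 0.02 m/s and contact force between the fingers and cartridge below 0.1 N); the robot touches nothing.
It fails at once if the mount is forced: the cartridge bears on the extractor with more than 50 N (contact force between cartridge and extractor above 50 N).
It fails at once if another thing on the bench is shifted by more than 30 mm (distance of any of spool, jar, solvent, screwdriver, phone from where it was at the start of the episode above 0.03 m).
It also fails if it takes over 72 s, if anything falls off the work surface, if the arm or the gripper's body presses on something with over 40 N, if the wrist force passes 120 N, or if a joint passes its speed limit or range.

### The arm

A 6-joint arm with a two-finger parallel gripper is mounted at the origin on the work surface. World frame = base frame: x ahead of the robot, y to its left, z up, the work surface at z = 0. Lengths are in m, angles in rad, forces in N, time in s.
With the tool pointing down it reaches from about 0.25 to 0.775 m from the base axis. Payload 4 kg.
Tool frame: the origin (TCP) lies at the centre of the arm's flange, where the gripper is bolted on; the fingertips stand 199 mm ahead of it and the grasp point (between the pads) lies 180 mm ahead of it (robot.tcp_to_tips is the distance from the TCP to the fingertips, in m); z points along the fingers, y is the line along which they close (so a half turn about z gives the same grasp; the last joint's range is limited). The gripper opens to 94 mm and grips with 3 to 60 N. Pads are 16 mm wide; open, the fingers measure 119 mm over their backs; the gripper's body (75 mm by 177 mm) begins 78 mm behind the grasp point.
Start: joints at [-1.443, 0.087, 1.371, -0, 1.684, -0.103], TCP at [0.126, -0.535, 0.405] pointing down, gripper open.
Joint ranges: [-3.1, 3.1], [-0.76, 2.03], [0.27, 2.55], [-1.08, 4.22], [0.17, 2.65], [-2.57, 2.57]. Speed limits (rad/s): [2.79, 2.79, 3.14, 3.14, 3.14, 3.14].

### API

Orientations are given as [roll, pitch, yaw] about the fixed x, y, z axes, in that order (R = Rz(yaw) Ry(pitch) Rx(roll)).
In Python, from bench import telemetry, snapshot, ticket, robot gives the robot as it stands.
- The arm moves only by the tool apply_moves, never from a script. Its argument "moves" is a list that holds one entry, the list of rows, each a list of 5 numbers: the shift along the tool's x, y, z in units of 50 mm (1.0 is 50 mm), then the turn about the tool's z in units of 10 degrees (1.0 is 10 degrees), then the closure, from 0 (fully open) to 1 (shut). A call has 1 to 10 rows; each row is the pose to reach, as a shift and turn from the pose commanded when the call began, along the tool's axes at that moment; what a row does not reach only later rows make up. A row lasts 1/8 s, in which the tool goes at most 62.5 mm and 10.7 degrees, less where a joint would pass 70% of its speed; a pose out of reach is approached as far as the arm can. A call with a gripper value outside its range is refused whole. The fingers move at their own pace and stop on an object; the grip force is fixed at half the most. Time passes only in rows, so rows that repeat a pose let the fingers close. It gives the time, the measured TCP pose, the force, the opening and the grip force at its end, in the units of the state.
- telemetry.get_obs(): the state, without advancing time (a new reading comes with each control period).
- snapshot(name): name is "scene" or "side" or "wrist"; returns a dict with "image" (400x640x3 uint8, red, green, blue), "fovy" (degrees; the focal length in pixels is half the picture's height over the tangent of half this angle, whatever the lens; pixels are square), "cx", "cy" (the principal point, pixels), "D" ([k1, k2, p1, p2, k3] as OpenCV has them; the pictures are not rectified), "R" (3x3) and "t" (3): a world point X has camera coordinates R X + t. Camera axes: x right, y down, z forward; pixel columns grow to the right and rows downward; lengths in m; the calibration is good to about 2 mm. A picture is of the moment at which its call begins. There is no depth.
- ticket.close_job(): hands the job in; it is judged then, once.
The state is a dict: "time": time; "joint_positions": joint angles; "qvel": joint speeds; "joint_torque": joint torques, N m; "tool_pos": TCP position; "ee_rot": TCP orientation; "wrist_force": force on the tool from outside, world axes, zero at the start; "wrist_torque": the same for the moment, N m; "width": finger opening in m; "finger_force": force on a finger pad.
Only numpy, scipy, OpenCV 4.12 (cv2) and the standard library are available. Lean on these libraries where they do the work, as an engineer would, in place of code of your own. Each camera call takes 0.05 s, during which the arm holds its last target. There are 200 camera calls.

## Working session

There is one attempt and no reset: what is moved stays moved. The work goes in short steps, Python scripts to look and compute and a tool call to move; the robot and the scene stay as the last step left them, time stands still between calls to the robot, and variables do not carry over. Pictures are saved under pics/ and viewed, at most 10 in all, crops included, and the job is handed in when it is done.

Besides the shell and the picture viewer there is one more tool, called after ">>>" as name(argument=value, ...), one argument or row to a line, values as JSON. apply_moves: Moves the arm, as the interface text tells. Its arguments: {"type":"object","properties":{"moves":{"type":"array","items":{"type":"array","items":{"type":"array","items":{"type":"number"}}}}},"required":["moves"]}

```bash
mkdir -p pics; cat > h.py <<'E'
import numpy as np,cv2
from bench import telemetry,snapshot
def snap(n,f):
    s=snapshot(n); cv2.imwrite(f,s["image"][:,:,::-1]); 
    np.savez(f+'.npz',**{k:np.asarray(v) for k,v in s.items()}); return s
def K(s):
    f=200/np.tan(np.radians(float(s["fovy"]))/2); return np.array([[f,0,s["cx"]],[0,f,s["cy"]],[0,0,1]],float)
def ray(s,uv,z):
    p=cv2.undistortPoints(np.array(uv,float).reshape(-1,1,2),K(s),np.array(s["D"],float)).reshape(-1,2)
    R=np.array(s["R"]);t=np.array(s["t"]);c=-R.T@t
    d=np.c_[p,np.ones(len(p))]@R
    return c+d*((z-c[2])/d[:,2])[:,None]
def proj(s,X):
    return cv2.projectPoints(np.array(X,float).reshape(-1,1,3),cv2.Rodrigues(np.array(s["R"],float))[0],np.array(s["t"],float),K(s),np.array(s["D"],float))[0].reshape(-1,2)
E
python3 - <<'E'
from h import *
for n in("scene","side"):
    s=snap(n,f"pics/{n}0.png"); print(n,s["fovy"],-np.array(s["R"]).T@np.array(s["t"]))
o=telemetry.get_obs(); print(o)
E
```

```text
scene 53.14819239930289 [ 1.26422964 -0.07374219  1.10147636]
side 51.03114189391738 [0.06331667 0.84540378 0.99346681]
{'time': 0.1, 'joint_positions': array([-1.44311024e+00,  8.78665315e-02,  1.37206074e+00,  2.14811730e-06,
        1.68362015e+00, -1.03075476e-01]), 'qvel': array([ 0.00056702, -0.00024529, -0.00202964,  0.00111567,  0.00185982,
       -0.00054453]), 'joint_torque': array([ 2.96380233e-03, -3.41248548e+01, -3.03303230e+01,  7.20294588e-02,
        3.03672859e-02, -1.00802720e-04]), 'tool_pos': array([ 0.12579145, -0.53531806,  0.40365031]), 'ee_rot': array([-3.13964848e+00, -2.03255914e-04,  2.30761607e-01]), 'wrist_force': array([-0.06889825,  0.35280037,  0.7083788 ]), 'wrist_torque': array([-0.03311614, -0.06353414, -0.01922878]), 'finger_force': 0.0, 'width': 0.09379134783598841}
```

View pics/scene0.png

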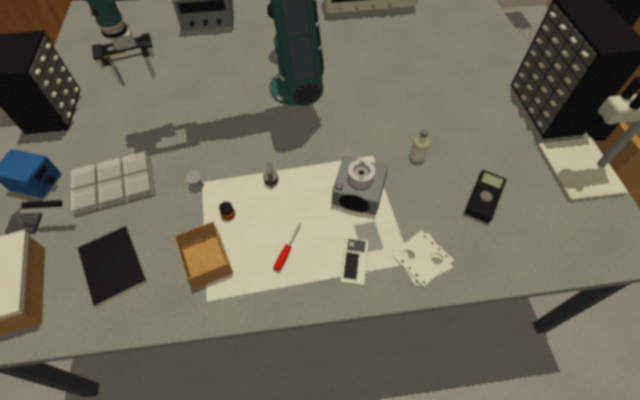

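View pics/side0.png

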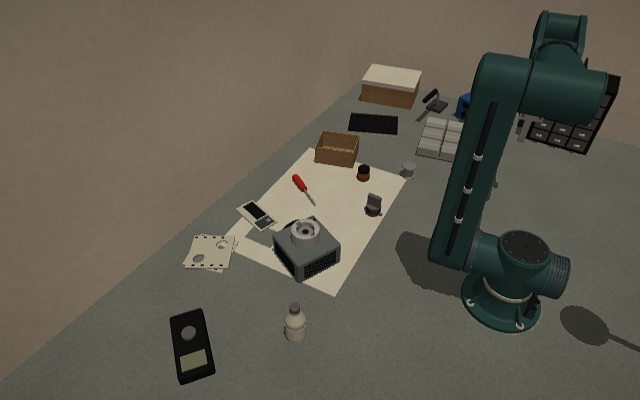

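The cartridge is at about (270,175) in scene and (373,205) in side. The port is at about (362,172) and (304,230).

```bash
python3 - <<'E'
from h import *
a=cv2.imread('pics/scene0.png');b=cv2.imread('pics/side0.png')
def c(i,x,y,w=60,h=46): return cv2.resize(i[y:y+h,x:x+w],(400,300),interpolation=cv2.INTER_CUBIC)
cv2.imwrite('pics/z.png',cv2.convertScaleAbs(np.vstack([np.hstack([c(a,240,152),c(a,330,150,72,54)]),np.hstack([c(b,343,182),c(b,268,205,80,60)])]),alpha=1.3))
L=dict(np.load('pics/scene0.png.npz'));S=dict(np.load('pics/side0.png.npz'))
print('cart',ray(L,[270,167],.076),ray(S,[373,197],.076)); print('port',ray(L,[362,172],.12),ray(S,[304,230],.12))
E
```

```text
cart [[ 0.45188154 -0.12393029  0.076     ]] [[ 0.45627683 -0.11981629  0.076     ]]
port [[0.54441107 0.15745425 0.12      ]] [[0.54170551 0.15960344 0.12      ]]
```

View pics/z.png

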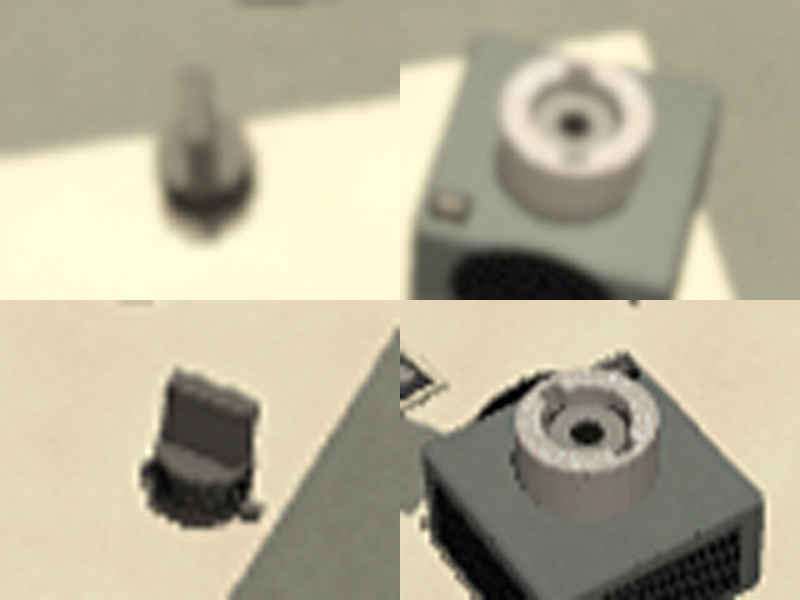

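The scene crops show the cartridge with its wing roughly along the scene camera's line of sight (about x). The slots in the port lie roughly along x as well. I'll move above the cartridge and look with the wrist camera.

>>> apply_moves(
  moves=[
    [[8.2,-6.55,0,0,0],[8.2,-6.55,0,0,0],[8.2,-6.55,0,0,0],[8.2,-6.55,0,0,0],[8.2,-6.55,0,0,0],[8.2,-6.55,0,0,0],[8.2,-6.55,0,0,0],[8.2,-6.55,0,0,0],[8.2,-6.55,0,0,0],[8.2,-6.55,0,0,0]],
  ],
)

```text
time: 1.35
tool_pos: [0.4506, -0.1215, 0.404]
ee_rot: [-3.141, 0.001, 0.234]
wrist_force: [-0.2, -0.3, -0.6]
width: 0.0937
finger_force: 0.0
```

```bash
python3 - <<'E'
from h import *
s=snap("wrist","pics/w0.png"); print(s["fovy"],-np.array(s["R"]).T@np.array(s["t"]),s["R"],s["D"])
o=telemetry.get_obs(); print(o['tool_pos'],o['ee_rot'],o['time'])
for n in("scene","side"):
    q=dict(np.load(f'pics/{n}0.png.npz'))
print(proj(s,[[.452,-.122,.076],[.452,-.122,0]]))
E
```

```text
60.92804982764002 [ 0.53179358 -0.10246508  0.38407887] [[ 0.23257304 -0.97257833 -0.00108506]
 [-0.9312659  -0.22301542  0.28811101]
 [-0.28045251 -0.06599638 -0.9575964 ]] [-0.03185531  0.          0.          0.          0.        ]
[ 0.45008246 -0.1224644   0.40409345] [-3.14145206e+00  1.55284749e-03  2.32518777e-01] 1.4
[[323.09066786 196.48554959]
 [323.00829914 179.47447061]]
```

View pics/w0.png

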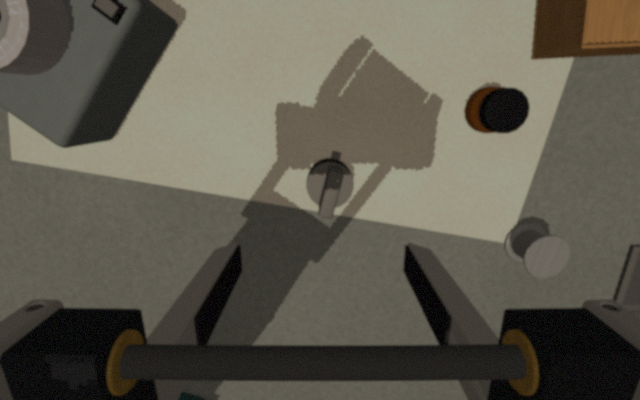

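The wing runs from about (337,152) to (327,217), with the cartridge body around (330,184).

```bash
python3 - <<'E'
from h import *
s=dict(np.load('pics/w0.png.npz'))
p=ray(s,[[337,152],[327,217]],.076); d=p[0]-p[1]; print(p,np.linalg.norm(d),np.arctan2(d[1],d[0]),p.mean(0))
print(ray(s,[330,185],.036))
im=cv2.imread('pics/w0.png')[130:240,270:390]
cv2.imwrite('pics/w0c.png',cv2.convertScaleAbs(cv2.resize(im,(720,660)[:2],interpolation=cv2.INTER_CUBIC)[:600],alpha=1.6))
E
```

```text
[[ 0.49533117 -0.12452041  0.076     ]
 [ 0.43317403 -0.13035282  0.076     ]] 0.06243017786316558 0.0935594272442316 [ 0.4642526  -0.12743661  0.076     ]
[[ 0.45544183 -0.12867577  0.036     ]]
```

View pics/w0c.png

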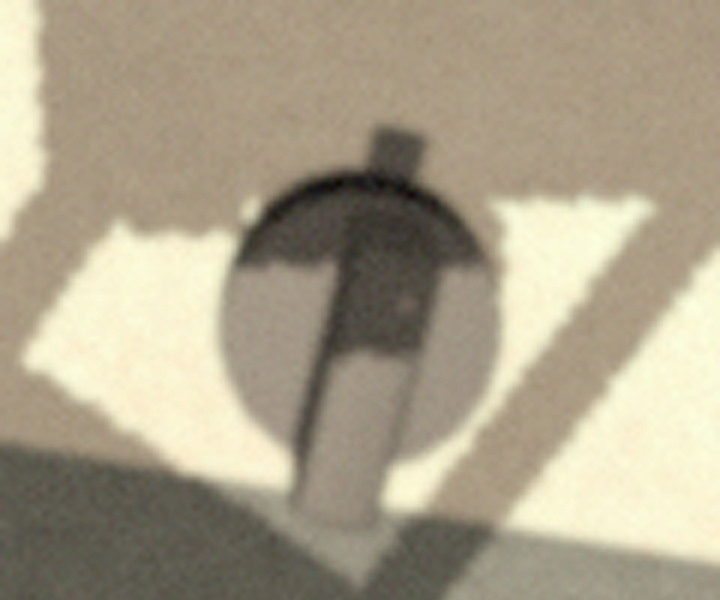

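```bash
python3 - <<'E'
from h import *
s=dict(np.load('pics/w0.png.npz'))
c=lambda x,y:[270+x/6,130+y/6]
l=ray(s,c(400,128),.010)[0];n=ray(s,c(338,522),.076)[0];b=ray(s,c(360,318),.036)[0]
r=ray(s,[c(350,240),c(297,505),c(440,240),c(382,510)],.076)
print(l,n,b,np.linalg.norm(l[:2]-n[:2])); d=l-n; print(np.arctan2(d[1],d[0]), n+d*23/56)
for a,q in((0,1),(2,3)): e=r[a]-r[q]; print(np.arctan2(e[1],e[0]))
print(r)
E
```

```text
[ 0.48814104 -0.12871223  0.01      ] [ 0.43302584 -0.12973404  0.076     ] [ 0.45752433 -0.12816354  0.036     ] 0.055124668859703345
0.018537338523001646 [ 0.45566244 -0.12931437  0.04889286]
0.044387583387573745
0.04239205831878419
[[ 0.47753425 -0.12081553  0.076     ]
 [ 0.43427185 -0.1227371   0.076     ]
 [ 0.48073763 -0.13418295  0.076     ]
 [ 0.43660346 -0.13605501  0.076     ]]
```

>>> apply_moves(
  moves=[
    [[2.26,-5.22,0,1.13,0],[2.26,-5.22,0,1.13,0],[2.26,-5.22,0,1.13,0],[2.26,-5.22,0,1.13,0],[2.26,-5.22,0,1.13,0],[2.26,-5.22,0,1.13,0],[2.26,-5.22,0,1.13,0],[2.26,-5.22,0,1.13,0]],
  ],
)

```text
time: 2.4
tool_pos: [0.5004, 0.1553, 0.4048]
ee_rot: [3.141, -0.0, 0.031]
wrist_force: [-0.1, 0.2, -0.6]
width: 0.094
finger_force: 0.0
```

```bash
python3 - <<'E'
from h import *
s=snap("wrist","pics/w1.png")
o=telemetry.get_obs(); print(o['tool_pos'],o['ee_rot'],o['time'])
u=proj(s,[[.543,.158,.12]])[0]; print(u)
x,y=int(u[0])-80,max(0,int(u[1])-60); print(x,y)
im=s["image"][y:y+120,x:x+160,::-1]
cv2.imwrite('pics/w1c.png',cv2.convertScaleAbs(cv2.resize(im,(800,600),interpolation=cv2.INTER_CUBIC),alpha=1.3))
E
```

```text
[0.50035632 0.15546361 0.40481228] [ 3.14121974e+00 -2.28230356e-04  3.09014733e-02] 2.45
[319.75780067 160.00424614]
239 100
```

View pics/w1c.png

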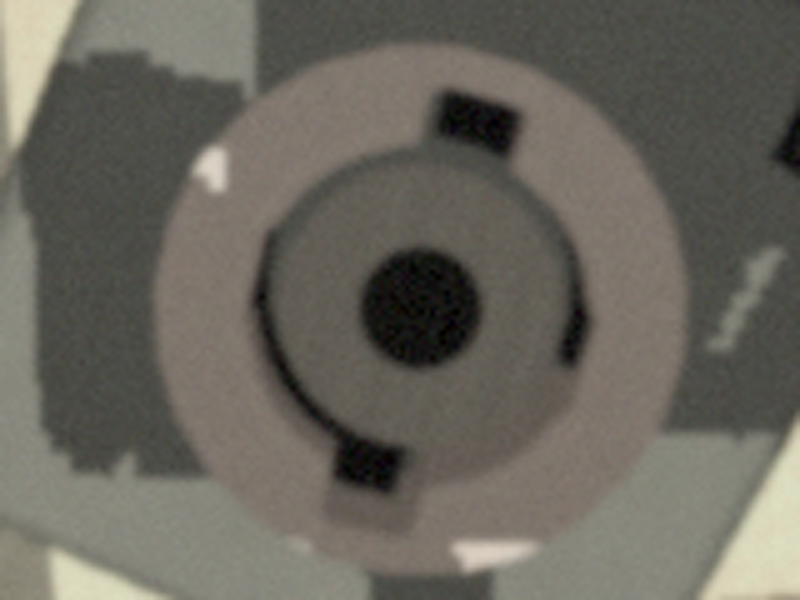

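The collar rim is centred near crop (421,308), which is image (323,162). The slot outer mids are at about (480,99) and (368,527) in the crop.

```bash
python3 - <<'E'
from h import *
s=dict(np.load('pics/w1.png.npz'))
c=lambda x,y:[239+x/5,100+y/5]
for z in(.116,.12,.124):
    P=ray(s,[c(155,308),c(687,308),c(421,42),c(421,575)],z)
    print(z,np.linalg.norm(P[0]-P[1]),np.linalg.norm(P[2]-P[3]),P.mean(0),(P[0]+P[1])/2,(P[2]+P[3])/2)
q=ray(s,[c(480,99),c(368,527)],.12);d=q[0]-q[1];print(q.mean(0),np.linalg.norm(d),np.arctan2(d[1],d[0]))
# extractor box top (z .082) corners via side edges
b=dict(np.load('pics/scene0.png.npz')); e=dict(np.load('pics/side0.png.npz'))
# scene crop corners: px=330+x*72/400, py=150+y*54/300 (y within tile); side: 268+x*.2,205+y*.2
S=ray(b,[[330+(480-400)*.18,150+38*.18],[330+318*.18,150+98*.18],[330+22*.18,150+235*.18]],.082)
D=ray(e,[[268+22*.2,205+152*.2],[268+228*.2,205+55*.2],[268+360*.2,205+195*.2],[268+135*.2,205+290*.2]],.082)
print(S);print(D,D.mean(0))
E
```

```text
0.116 0.0845771659566855 0.08530662651129178 [0.54025017 0.15520951 0.116     ] [0.5412255  0.15523982 0.116     ] [0.53927484 0.1551792  0.116     ]
0.12 0.08331943254416428 0.08403804540835354 [0.54089831 0.15524078 0.12      ] [0.54185913 0.15527064 0.12      ] [0.53993748 0.15521092 0.12      ]
0.124 0.08206169913164305 0.0827694643054153 [0.54154644 0.15527206 0.124     ] [0.54249276 0.15530147 0.124     ] [0.54060012 0.15524265 0.124     ]
[0.53987853 0.15504836 0.12      ] 0.06974833870681066 -0.222477599302484
[[0.44748055 0.12133884 0.082     ]
 [0.5101949  0.25021317 0.082     ]
 [0.58201973 0.06553519 0.082     ]]
[[0.62970851 0.19787982 0.082     ]
 [0.57035782 0.06388996 0.082     ]
 [0.44312159 0.12105957 0.082     ]
 [0.5139304  0.24843051 0.082     ]] [0.53927958 0.15781497 0.082     ]
```

>>> apply_moves(
  moves=[
    [[-1.06,5.65,0,-9,0],[-1.06,5.65,0,-9,0],[-1.06,5.65,0,-9,0],[-1.06,5.65,0,-9,0],[-1.06,5.65,0,-9,0],[-1.06,5.65,0,-9,0],[-1.06,5.65,0,-9,0],[-1.06,5.65,0,-9,0],[-1.06,5.65,0,-9,0],[-1.06,5.65,0,-9,0]],
  ],
)

```text
time: 3.7
tool_pos: [0.4563, -0.1278, 0.4049]
ee_rot: [3.141, 0.0, 1.601]
wrist_force: [0.0, 0.3, 0.3]
width: 0.0937
finger_force: 0.0
```

>>> apply_moves(
  moves=[
    [[0,0,0.6,-9,0],[0,0,0.6,-9,0],[0,0,0.6,-9,0],[0,0,0.6,-9,0],[0,0,0.6,-9,0],[0,0,0.6,-9,0],[0,0,0.6,-9,0],[0,0,0.6,-9,0],[0,0,0.6,-9,0],[0,0,0.6,-9,0]],
  ],
)

```text
time: 4.95
tool_pos: [0.4566, -0.1273, 0.3748]
ee_rot: [-3.141, 0.0, -3.112]
wrist_force: [0.3, 0.2, 0.8]
width: 0.0944
finger_force: 0.0
```

```bash
python3 - <<'E'
from h import *
s=snap("wrist","pics/w2.png")
o=telemetry.get_obs(); print(o['tool_pos'],o['ee_rot'],o['time'],o['joint_positions'])
u=proj(s,[[.456,-.1287,.05]])[0]; print(u)
x,y=int(u[0])-80,max(0,int(u[1])-60); print(x,y)
im=s["image"][y:y+120,x:x+160,::-1]
cv2.imwrite('pics/w2c.png',cv2.convertScaleAbs(cv2.resize(im,(800,600),interpolation=cv2.INTER_CUBIC),alpha=1.5))
E
```

```text
[ 0.45660932 -0.1272967   0.37474333] [-3.14140582e+00  1.35150600e-04 -3.11183527e+00] 5.0 [-3.91535770e-01 -7.53967763e-02  1.59332092e+00 -1.15387490e-04
  1.62346877e+00 -1.99209556e+00]
[321.31072496 199.45393014]
241 139
```

View pics/w2c.png

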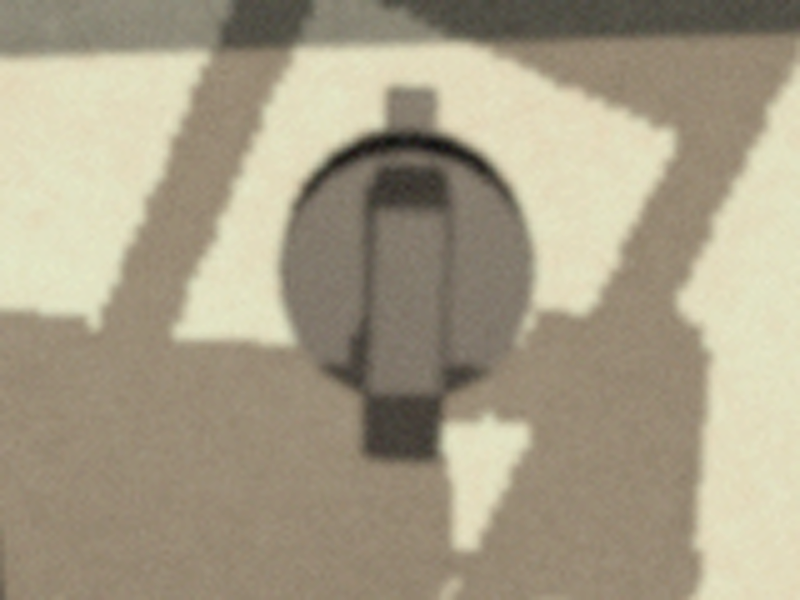

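The wing's near end is at crop (402,457), its far end at (409,170), the body centre near (407,260) and the lug tip at (412,88).

```bash
python3 - <<'E'
from h import *
s=dict(np.load('pics/w2.png.npz'))
c=lambda x,y:[241+x/5,139+y/5]
w=ray(s,[c(402,457),c(409,170)],.076);l=ray(s,c(412,88),.010)[0];b=ray(s,c(407,260),.036)[0]
print(w,w.mean(0),l,b); d=w[0]-w[1];print(np.linalg.norm(d),np.arctan2(d[1],d[0]));d=w[0]-l;print(np.linalg.norm(d[:2]),np.arctan2(d[1],d[0]))
e=l+(w[0]-l)*33/56; print(e)
E
```

```text
[[ 0.47688247 -0.12795681  0.076     ]
 [ 0.42594765 -0.12826827  0.076     ]] [ 0.45141506 -0.12811254  0.076     ] [ 0.42190369 -0.12765972  0.01      ] [ 0.45137391 -0.12781416  0.036     ]
0.05093576968273633 0.006114706995878805
0.054979582848884635 -0.005403758736315924
[ 0.4543019  -0.12783479  0.04889286]
```

>>> apply_moves(
  moves=[
    [[0.04,-0.01,1,0.09,0],[0.04,-0.01,2,0.09,0],[0.04,-0.01,2.5,0.09,0],[0.04,-0.01,2.68,0.09,0],[0.04,-0.01,2.68,0.09,0],[0.04,-0.01,2.68,0.09,0.5],[0.04,-0.01,2.68,0.09,1],[0.04,-0.01,2.68,0.09,1],[0.04,-0.01,2.68,0.09,1],[0.04,-0.01,2.68,0.09,1]],
  ],
)

```text
time: 6.25
tool_pos: [0.4549, -0.1276, 0.2407]
ee_rot: [-3.141, 0.0, -3.124]
wrist_force: [0.2, 0.5, 0.3]
width: 0.0474
finger_force: 0.0
```

>>> apply_moves(
  moves=[
    [[0,0,0,0,1],[0,0,0,0,1],[0,0,0,0,1],[0,0,0,0,1]],
  ],
)

```text
time: 6.75
tool_pos: [0.4548, -0.1276, 0.2406]
ee_rot: [-3.141, -0.0, -3.124]
wrist_force: [0.5, -0.4, -0.7]
width: 0.0138
finger_force: 30.0
```

>>> apply_moves(
  moves=[
    [[0,0,-1.2,0,1],[0,0,-2.4,0,1],[0,0,-3.2,0,1],[0,0,-3.2,0,1],[-0.45,1.4,-3.2,0.4,1],[-0.9,2.8,-3.2,0.8,1],[-1.35,4.2,-3.2,1.2,1],[-1.81,5.4,-3.2,1.37,1],[-1.81,5.63,-3.2,1.37,1],[-1.81,5.63,-3.2,1.37,1]],
  ],
)

```text
time: 8.0
tool_pos: [0.5403, 0.1584, 0.3966]
ee_rot: [-3.14, -0.006, 2.925]
wrist_force: [-0.6, -0.4, -2.2]
width: 0.0137
finger_force: 30.0
```

>>> apply_moves(
  moves=[
    [[0,0,0,0,1],[0,0,0,0,1]],
  ],
)

```text
time: 8.25
tool_pos: [0.5401, 0.1543, 0.3997]
ee_rot: [-3.141, -0.001, 2.919]
wrist_force: [1.0, 0.9, -1.8]
width: 0.014
finger_force: 30.0
```

```bash
python3 - <<'E'
from h import *
s=snap("wrist","pics/w3.png")
o=telemetry.get_obs(); print(o['tool_pos'],o['ee_rot'],o['time'],o['wrist_force'],o['width'])
print(proj(s,[[.5405,.155,.123]]))
t=s["image"]; cv2.imwrite('pics/w3c.png',cv2.convertScaleAbs(cv2.resize(t[100:300,200:440,::-1],(720,600),interpolation=cv2.INTER_CUBIC),alpha=1.5))
E
```

```text
[0.54017987 0.15421794 0.4001559 ] [-3.14095086e+00 -6.91211891e-04  2.91838733e+00] 8.3 [ 0.1194014  -1.04470571 -2.03124653] 0.01383983493838064
[[324.25325779 216.91487615]]
```

View pics/w3c.png

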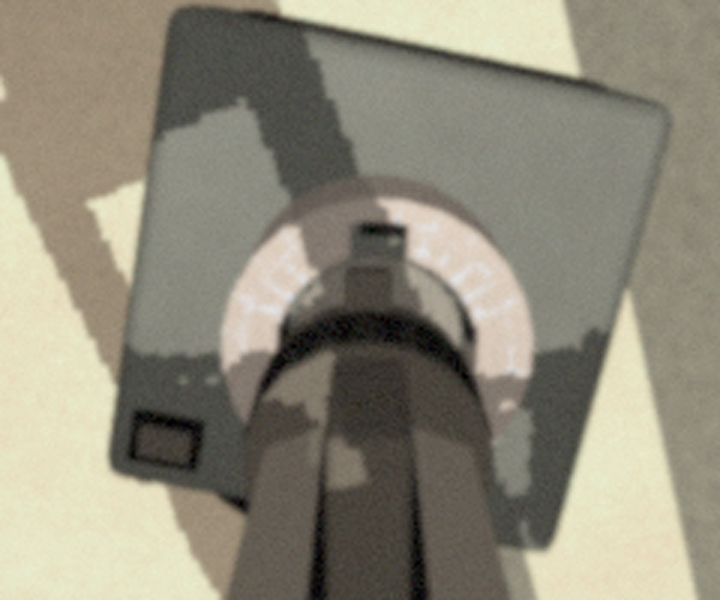

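```bash
python3 - <<'E'
from h import *
s=dict(np.load('pics/w3.png.npz'))
c=lambda x,y:[200+x/3,100+y/3]
A=ray(s,[c(220,345),c(535,345),c(383,196),c(357,228),c(405,228)],.123); L=ray(s,[c(346,266),c(393,266)],.1695); B=ray(s,[c(245,420),c(490,420)],.19)
yaw=2.919; tx=np.array([np.cos(yaw),np.sin(yaw)]);ty=np.array([np.sin(yaw),-np.cos(yaw)]);t=np.array([.5402,.1543])
f=lambda P:np.c_[(P[:,:2]-t)@tx,(P[:,:2]-t)@ty]*1000
print(f(A),f(L),f(B))
E
```

```text
[[  1.46329482 -39.74517094]
 [  1.45497131  43.75815235]
 [ 41.21310673   3.28718788]
 [ 32.95688263  -3.33589854]
 [ 32.95638274   8.95664164]] [[34.16852913 -5.22160032]
 [34.16751818  4.74403326]] [[  7.41379018 -25.22442399]
 [  7.41079343  23.88372455]]
```

>>> apply_moves(
  moves=[
    [[-0.01,0.045,0.3,0.06,1],[-0.01,0.045,0.6,0.06,1],[-0.01,0.045,0.68,0.06,1],[-0.01,0.045,0.72,0.06,1],[-0.01,0.045,0.72,0.06,1],[-0.01,0.045,0.72,0.06,1],[-0.01,0.045,0.72,0.06,1]],
  ],
)

```text
time: 9.18
tool_pos: [0.5413, 0.1576, 0.3651]
ee_rot: [3.141, 0.001, 2.91]
wrist_force: [0.5, 0.5, -2.1]
width: 0.0135
finger_force: 30.0
```

```bash
cat > st.py <<'E'
from h import *
o=telemetry.get_obs(); np.set_printoptions(precision=4,suppress=True)
print(o['tool_pos'],o['ee_rot'],'under',o['tool_pos'][2]-.2406,o['wrist_force'],o['wrist_torque'],o['time'])
E
python3 st.py
```

```text
[0.5413 0.1576 0.3651] [3.1413 0.0008 2.9099] under 0.12453530989039055 [ 0.4969  0.5441 -2.0968] [ 0.0257 -0.1624  0.0082] 9.175
```

>>> apply_moves(
  moves=[
    [[0,-0.02,0,0,1],[0,-0.02,0.04,0,1],[0,-0.02,0.08,0,1],[0,-0.02,0.12,0,1],[0,-0.02,0.12,0,1],[0,-0.02,0.12,0,1]],
  ],
)

```text
time: 9.93
tool_pos: [0.5411, 0.1566, 0.3586]
ee_rot: [-3.141, 0.0, 2.91]
wrist_force: [0.1, 0.1, -2.0]
width: 0.014
finger_force: 30.0
```

```bash
python3 st.py
```

```text
[0.5411 0.1566 0.3586] [-3.1415  0.      2.9099] under 0.1180414952324059 [ 0.1087  0.127  -2.0238] [ 0.0682 -0.1332  0.015 ] 9.925
```

>>> apply_moves(
  moves=[
    [[0,0,0.04,0,1],[0,0,0.04,0,1],[0,0,0.04,0,1]],
  ],
)

```text
time: 10.3
tool_pos: [0.5411, 0.1566, 0.3566]
ee_rot: [-3.141, 0.0, 2.91]
wrist_force: [-0.4, 0.2, -1.6]
width: 0.0137
finger_force: 30.0
```

>>> apply_moves(
  moves=[
    [[0,0,0.04,0,1],[0,0,0.04,0,1],[0,0,0.04,0,1]],
  ],
)

```text
time: 10.68
tool_pos: [0.5411, 0.1566, 0.3546]
ee_rot: [-3.141, -0.0, 2.91]
wrist_force: [-0.2, 0.7, -3.1]
width: 0.0141
finger_force: 30.0
```

```bash
python3 st.py
```

```text
[0.5411 0.1566 0.3546] [-3.1415 -0.0001  2.9099] under 0.11399609749732112 [-0.1579  0.6757 -3.1155] [ 0.0285 -0.1308  0.0177] 10.675
```

>>> apply_moves(
  moves=[
    [[0,0,0.04,0,1],[0,0,0.04,0,1],[0,0,0.04,0,1]],
  ],
)

```text
time: 11.05
tool_pos: [0.5411, 0.1566, 0.3526]
ee_rot: [-3.141, -0.0, 2.91]
wrist_force: [0.1, 0.1, -2.5]
width: 0.0138
finger_force: 30.0
```

>>> apply_moves(
  moves=[
    [[0,0,0.03,0,1],[0,0,0.03,0,1],[0,0,0.03,0,1]],
  ],
)

```text
time: 11.42
tool_pos: [0.5411, 0.1566, 0.3515]
ee_rot: [3.141, 0.001, 2.91]
wrist_force: [-0.6, -0.3, 0.6]
width: 0.0135
finger_force: 30.0
```

```bash
python3 st.py
```

```text
[0.5411 0.1566 0.3515] [3.1414 0.0006 2.9099] under 0.11092974350222537 [-0.597  -0.3308  0.6258] [ 0.011  -0.1143  0.0111] 11.425
```

>>> apply_moves(
  moves=[
    [[0,0,0.03,0,1],[0,0,0.03,0,1],[0,0,0.03,0,1]],
  ],
)

```text
time: 11.8
tool_pos: [0.5411, 0.1566, 0.3499]
ee_rot: [3.141, 0.001, 2.91]
wrist_force: [-0.0, 0.4, 1.2]
width: 0.0137
finger_force: 30.0
```

```bash
python3 st.py
```

```text
[0.5411 0.1566 0.3499] [3.1415 0.0005 2.9099] under 0.10930462373563923 [-0.0459  0.3509  1.1834] [ 0.0587 -0.0882  0.031 ] 11.8
```

>>> apply_moves(
  moves=[
    [[0,0,0.05,0,1],[0,0,0.1,0,1],[0,0,0.15,0,1],[0,0,0.2,0,1],[0,0,0.2,0,1],[0,0,0.2,0,1]],
  ],
)

```text
time: 12.55
tool_pos: [0.5411, 0.1566, 0.3411]
ee_rot: [3.141, 0.001, 2.91]
wrist_force: [-2.7, 0.1, 6.7]
width: 0.014
finger_force: 30.0
```

>>> apply_moves(
  moves=[
    [[0,0,0.02,0,1],[0,0,0.04,0,1],[0,0,0.04,0,1],[0,0,0.04,0,1]],
  ],
)

```text
time: 13.05
tool_pos: [0.541, 0.1566, 0.3394]
ee_rot: [3.141, 0.002, 2.91]
wrist_force: [-1.2, -0.4, 9.6]
width: 0.0138
finger_force: 30.0
```

```bash
python3 st.py
```

```text
[0.541  0.1566 0.3394] [3.141  0.0018 2.9099] under 0.09883516979875498 [-1.1564 -0.3806  9.5871] [-0.059   0.3721 -0.0572] 13.05
```

>>> apply_moves(
  moves=[
    [[0,0,0.03,0,1],[0,0,0.055,0,1],[0,0,0.055,0,1],[0,0,0.055,0,1]],
  ],
)

```text
time: 13.55
tool_pos: [0.541, 0.1566, 0.3372]
ee_rot: [3.141, 0.002, 2.91]
wrist_force: [-3.4, 0.1, 10.9]
width: 0.0136
finger_force: 30.0
```

```bash
python3 st.py
```

```text
[0.541  0.1566 0.3372] [3.1408 0.0021 2.9099] under 0.09661537971192227 [-3.4249  0.1367 10.9399] [-0.0977  0.5689  0.0034] 13.55
```

>>> apply_moves(
  moves=[
    [[0.02,0,0.005,0,1],[0.02,0,0.005,0,1],[0.02,0,0.005,0.5,1],[0.02,0,0.005,1,1],[0.02,0,0.005,1,1],[0.02,0,0.005,1,1]],
  ],
)

```text
time: 14.3
tool_pos: [0.5406, 0.1567, 0.3374]
ee_rot: [3.14, 0.005, 2.735]
wrist_force: [-0.8, -1.0, 9.7]
width: 0.014
finger_force: 30.0
```

```bash
python3 st.py
```

```text
[0.5406 0.1567 0.3374] [3.1395 0.0045 2.735 ] under 0.09675211956754778 [-0.8171 -1.0308  9.6505] [-0.2038  0.0809 -0.0591] 14.3
```

>>> apply_moves(
  moves=[
    [[0,0,0.01,0,1],[0,0,0.01,0.5,1],[0,0,0.01,1,1],[0,0,0.01,1,1]],
  ],
)

```text
time: 14.8
tool_pos: [0.5407, 0.1567, 0.337]
ee_rot: [3.139, 0.005, 2.56]
wrist_force: [0.0, -0.2, 8.8]
width: 0.0136
finger_force: 30.0
```

```bash
python3 st.py
```

```text
[0.5407 0.1567 0.337 ] [3.1385 0.0046 2.5601] under 0.0964140027335518 [ 0.0499 -0.2165  8.8177] [-0.2808  0.0789 -0.0602] 14.8
```

>>> apply_moves(
  moves=[
    [[0,0,0.02,0,1],[0,0,0.02,0.5,1],[0,0,0.02,1,1],[0,0,0.02,1.5,1],[0,0,0.02,2,1],[0,0,0.02,2,1]],
  ],
)

```text
time: 15.55
tool_pos: [0.5408, 0.1566, 0.3363]
ee_rot: [3.137, 0.004, 2.211]
wrist_force: [-0.0, -2.0, 10.3]
width: 0.0139
finger_force: 30.0
```

```bash
python3 st.py
```

```text
[0.5408 0.1566 0.3363] [3.1367 0.0038 2.2109] under 0.09567802123146055 [-0.0444 -1.9575 10.2804] [-0.3082  0.0842 -0.0394] 15.55
```

>>> apply_moves(
  moves=[
    [[0,0,0,0.6,1],[0,0,0,1.2,1],[0,0,0,1.8,1],[0,0,0,2.4,1],[0,0,0,3,1],[0,0,0,3.5,1],[0,0,0,3.5,1]],
  ],
)

```text
time: 16.42
tool_pos: [0.5408, 0.1566, 0.3363]
ee_rot: [3.135, 0.0, 1.6]
wrist_force: [0.0, -1.2, 9.7]
width: 0.0139
finger_force: 30.0
```

```bash
python3 st.py
```

```text
[0.5408 0.1566 0.3363] [3.1354 0.0004 1.6001] under 0.09567988062054575 [ 0.0285 -1.249   9.6934] [-0.3446  0.1137 -0.0545] 16.425
```

>>> apply_moves(
  moves=[
    [[0,0,0,0.4,1],[0,0,0,0.8,1],[0,0,0,1.0,1],[0,0,0,1.0,1]],
  ],
)

```text
time: 16.92
tool_pos: [0.5408, 0.1565, 0.3363]
ee_rot: [3.135, -0.001, 1.426]
wrist_force: [-0.1, -1.8, 11.2]
width: 0.0139
finger_force: 30.0
```

```bash
python3 st.py
```

```text
[0.5408 0.1565 0.3363] [ 3.1353 -0.0006  1.426 ] under 0.09568793179714377 [-0.0581 -1.8052 11.1992] [-0.3383 -0.0034  0.0646] 16.925
```

>>> apply_moves(
  moves=[
    [[0,0,0,0.2,1],[0,0,0,0.4,1],[0,0,0,0.4,1]],
  ],
)

```text
time: 17.3
tool_pos: [0.5408, 0.1565, 0.3363]
ee_rot: [3.135, -0.001, 1.356]
wrist_force: [-0.0, -0.6, 11.5]
width: 0.0139
finger_force: 30.0
```

```bash
python3 st.py
```

```text
[0.5408 0.1565 0.3363] [ 3.1353 -0.001   1.3562] under 0.09567634208879486 [-0.045  -0.5603 11.524 ] [-0.3149  0.0798  0.0477] 17.3
```

>>> apply_moves(
  moves=[
    [[0,0,0,0.15,1],[0,0,0,0.3,1],[0,0,0,0.3,1]],
  ],
)

```text
time: 17.68
tool_pos: [0.5408, 0.1566, 0.3363]
ee_rot: [3.135, -0.001, 1.304]
wrist_force: [0.5, -0.8, 10.0]
width: 0.0138
finger_force: 30.0
```

```bash
python3 st.py
```

```text
[0.5408 0.1566 0.3363] [ 3.1354 -0.0013  1.3039] under 0.09568351669855416 [ 0.4917 -0.8388  9.9885] [-0.3696  0.0934  0.0542] 17.675
```

>>> apply_moves(
  moves=[
    [[0,0,0,0.15,1],[0,0,0,0.3,1],[0,0,0,0.3,1]],
  ],
)

```text
time: 18.05
tool_pos: [0.5405, 0.1568, 0.3363]
ee_rot: [3.137, -0.002, 1.252]
wrist_force: [-0.8, -1.0, 11.6]
width: 0.0139
finger_force: 30.0
```

```bash
python3 st.py
```

```text
[0.5405 0.1568 0.3363] [ 3.1367 -0.0017  1.2524] under 0.09565314746335993 [-0.8003 -1.0079 11.5589] [-0.2254  0.2999  0.2776] 18.05
```

>>> apply_moves(
  moves=[
    [[0,0,0,-0.2,1],[0,0,-0.03,-0.2,1],[0,0,-0.06,-0.2,1],[0,0,-0.08,-0.2,1],[0,0,-0.08,-0.2,1]],
  ],
)

```text
time: 18.68
tool_pos: [0.5406, 0.1568, 0.3395]
ee_rot: [3.137, -0.002, 1.286]
wrist_force: [-0.5, 0.0, 8.5]
width: 0.0137
finger_force: 30.0
```

```bash
python3 st.py
```

```text
[0.5406 0.1568 0.3395] [ 3.1371 -0.0016  1.2865] under 0.09892988911178627 [-0.5329  0.0085  8.5304] [-0.1775  0.0332  0.0209] 18.675
```

>>> apply_moves(
  moves=[
    [[0,0,-0.03,0,1],[0,0,-0.06,0,1],[0,0,-0.09,0,1],[0,0,-0.11,0,1],[0,0,-0.11,0,1]],
  ],
)

```text
time: 19.3
tool_pos: [0.5407, 0.1568, 0.344]
ee_rot: [3.138, -0.001, 1.287]
wrist_force: [1.1, -0.2, 5.6]
width: 0.014
finger_force: 30.0
```

```bash
python3 st.py
```

```text
[0.5407 0.1568 0.344 ] [ 3.1377 -0.0013  1.2865] under 0.10343334191455342 [ 1.0832 -0.1516  5.6132] [-0.126  -0.2757 -0.0411] 19.3
```

>>> apply_moves(
  moves=[
    [[0,0,-0.03,0,1],[0,0,-0.05,0,1],[0,0,-0.05,0,1],[0,0,-0.05,0,1]],
  ],
)

```text
time: 19.8
tool_pos: [0.5405, 0.1568, 0.3455]
ee_rot: [3.14, -0.001, 1.287]
wrist_force: [3.7, -0.9, 3.8]
width: 0.0136
finger_force: 30.0
```

```bash
python3 st.py
```

```text
[0.5405 0.1568 0.3455] [ 3.1396 -0.0006  1.2866] under 0.10485276087865139 [ 3.7397 -0.9184  3.7964] [-0.1204 -0.9405 -0.0181] 19.8
```

>>> apply_moves(
  moves=[
    [[0,0,0,0,0.8],[0,0,0,0,0.6],[0,0,0,0,0.3],[0,0,0,0,0],[0,0,0,0,0],[0,0,0,0,0],[0,0,0,0,0],[0,0,0,0,0]],
  ],
)

```text
time: 20.8
tool_pos: [0.5401, 0.1568, 0.3452]
ee_rot: [3.142, 0.0, 1.287]
wrist_force: [-0.1, -0.7, 0.1]
width: 0.0858
finger_force: 0.0
```

>>> apply_moves(
  moves=[
    [[0,0,-0.5,0,0],[0,0,-1.5,0,0],[0,0,-2.2,0,0],[0,0,-2.2,0,0],[0,0,-2.2,0,0]],
  ],
)

```text
time: 21.42
tool_pos: [0.54, 0.1568, 0.4539]
ee_rot: [-3.14, 0.001, 1.287]
wrist_force: [0.0, -0.2, 0.8]
width: 0.0939
finger_force: 0.0
```

```bash
python3 - <<'E'
from h import *
import st
s=snap("wrist","pics/w4.png");d=snap("side","pics/s4.png")
a=cv2.resize(s["image"][100:300,200:440,::-1],(400,333));b=cv2.resize(d["image"][190:290,250:370,::-1],(400,333),interpolation=cv2.INTER_CUBIC)
cv2.imwrite('pics/f.png',cv2.convertScaleAbs(np.hstack([a,b]),alpha=1.5))
E
```

```text
[0.54   0.1568 0.4539] [-3.14    0.0009  1.2867] under 0.2132521422717649 [ 0.0117 -0.1549  0.7693] [ 0.0088 -0.029  -0.0068] 21.425
```

View pics/f.png

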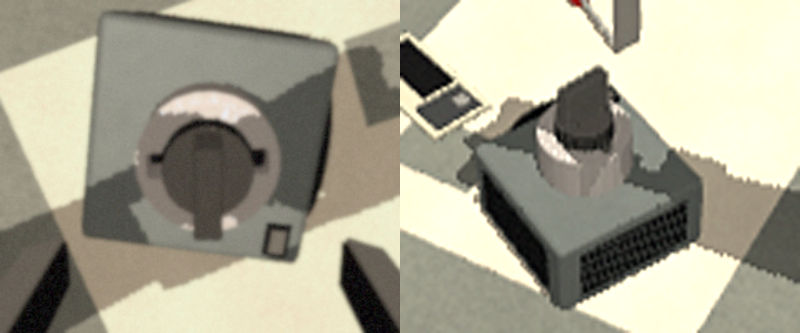

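The picture shows the cartridge seated upright in the collar. Its wing is square to the visible slots at (155,158) and (260,158), and the gripper is clear. I'm handing the job in.

```bash
python3 -c "from bench import ticket; print(ticket.close_job())"
```

```text
the job is handed in; nothing more can be done
None
```

The filter cartridge went into the port, was pressed down, turned clockwise to the stop, eased up into its lock and released, and the job is handed in at about 21 s; no verdict came back, but the last pictures show it seated upright.

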